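# Back off the shaker's knurled transport-lock ring and press start

### The job

Free the blue shaker for use: rolling a fingertip round the knurled rim, turn its lock ring anticlockwise (seen from above) until the white mark on it meets the red line, then two full turns further, so that the mark stops at the red line again. Then press the green start button right down, let it come back up, and end clear of everything. Grasp, lift or move nothing else on the bench, and do not press the button while the ring is still locked.

Things in the scene. Friction and masses are not known exactly. Their poses are not given: they have to be found in the camera images.
- shaker: Fixed shaker: round blue housing 210 mm across, its flat top 55 mm above the bench. Origin: centre of its underside, on the lock ring's axis. Its +x axis points along the red line (a 9 mm wide radial stripe on the housing top, 54 to 94 mm from the axis) towards a 74 mm wide console that reaches out to 170 mm from the axis, 40 mm high, carrying the start button. z up. Its place and heading on the bench vary.
- ring_top (a point): Fixed point on the lock ring's vertical axis at the height of the ring's top face, 88 mm above the bench. The dark steel ring is 98 mm across its ribs (too wide to pinch), from 62 to 88 mm above the bench; its rim is a coarse knurl of 24 upright round ribs 7 mm wide that stand 3.5 mm out of a core 91 mm across. A fixed blue hub 48 mm across stands in its middle, 94 mm above the bench. The ring turns on the spot without rising and cannot shift sideways.
- lock_ring (a joint): Angle of the lock ring in rad, growing anticlockwise seen from above (loosening). 0: the white mark is at the red line for the first time; 12.57: at the line again two full turns further, the wanted setting. Starts locked, somewhere between -2.4 and -0.6. End stops at -2.8 and 19.0. It turns stiffly (about 0.1 N m, some 2 N at the rim) and stays where it is left.
- ring_mark (a point): The outer end of the white mark, an 11 mm wide radial stripe on the black top face of the ring (it also runs down the rim); 43 mm from the axis, 88 mm above the bench; it turns with the ring.
- start_button_top (a point): Centre of the top of the green start button, 28 mm across, on the console 139 mm from the ring's axis. It is pressed straight down.
- start_button (a joint): Travel of the start button in m: 0 up, 0.006 fully down (about 5 N); it springs back.
- beaker: Small open glass beaker, 48 mm wide and 52 mm high, loose beside the shaker. Origin under its centre. Leave alone.
- stopper: Glass bottle stopper, 32 mm wide and 49 mm high, loose beside the shaker. Origin under its centre. Leave alone.
- dish: White ceramic dish, 70 mm wide and 22 mm high, loose beside the shaker. Origin under its centre. Leave alone.
- amber_a: Amber bottle with black cap, 84 mm wide and 165 mm high. Origin under its centre. Leave alone.
- amber_b: Amber bottle with red cap, 72 mm wide and 145 mm high. Origin under its centre. Leave alone.
- jar: Amber jar with white cap, 64 mm wide and 80 mm high. Origin under its centre. Leave alone.
- weight: Brass weight with a knob, 32 mm wide and 50 mm high. Origin under its centre. Leave alone.

How it is judged:
By the outcome, as a careful person would: the job done as asked, in the order asked, and still so for the second after the job is handed in, with the robot touching nothing.
It also fails if it takes over 72 s, if anything falls off the work surface, if the arm or the gripper's body presses on something with over 40 N, if the wrist force passes 120 N, or if a joint passes its speed limit or range.

### The arm

A 6-joint arm with a two-finger parallel gripper is mounted at the origin on the work surface. World frame = base frame: x ahead of the robot, y to its left, z up, the work surface at z = 0. Lengths are in m, angles in degrees, forces in N, time in s.
With the tool pointing down it reaches from about 0.35 to 0.875 m from the base axis. Payload 4.2 kg.
Tool frame: the origin (TCP) lies midway between the tips of the shut fingers; the grasp point (between the pads) lies 19 mm behind it (hold_point_z is the z of the grasp point in the tool frame, in m); z points along the fingers, y is the direction in which the jaws open and shut (so a half turn about z gives the same grasp; the last joint's range is limited). The gripper opens to 87 mm and grips with 3 to 60 N. Pads are 19 mm wide; open, the fingers measure 117 mm over their backs; the gripper's body (75 mm by 190 mm) begins 51 mm behind the grasp point.
Start: joints at [78.3, 22.042, 0.453, 0, -68.411, -14.817], TCP at [0.279, 0.559, 0.223] pointing down, gripper open.
Joint ranges: [-179.83, 179.83], [-69.29, 118.12], [-61.27, 80.66], [-181.25, 117.63], [-171.15, -9.14], [-177.46, 177.46]. Speed limits (degrees/s): [159.86, 159.86, 180, 180, 180, 180].

### API

Orientations are given as a 3x3 rotation matrix whose columns are the frame's x, y, z axes.
In Python, from station import * gives the robot as it stands. The module is installed in compiled form; this text tells all that it offers.
- The arm moves only by the tool jog_arm, never from a script. Its argument "moves" is a list of rows, each a list of 7 numbers: the closure, from -1 (fully open) to 1 (shut), then the shift along the tool's x, y, z in m, then the turn, a rotation vector about the tool's x, y, z in rad. In form: [[gripper, x, y, z, wx, wy, wz], ...]. A call has exactly 10 rows; each row is the pose to reach, as a shift and turn from the pose commanded when the call began, along the tool's axes at that moment; what a row does not reach only later rows make up. A row lasts 1/12 s, in which the tool goes at most 41.7 mm and 7.16 degrees, less where a joint would pass 70% of its speed; a pose out of reach is approached as far as the arm can. A call with a gripper value outside its range is refused whole. The fingers move at their own pace and stop on an object; the grip force is fixed at half the most. Time passes only in rows, so rows that repeat a pose let the fingers close, or fill a call up. It gives the time, the measured TCP pose, the force and the opening at its end, in the units of the state.
- sense(): the state, without advancing time (a new reading comes with each control period).
- capture(name): name is "scene" or "side" or "wrist"; returns a dict with "frame" (420x560x3 uint8, red, green, blue), "fov_y" (degrees; the focal length in pixels is half the picture's height over the tangent of half this angle, whatever the lens; pixels are square), "cx", "cy" (the principal point, pixels), "k1" (the pictures are not rectified: a ray, as slopes to the right and down, at radius r is drawn at 1 + k1 r^2 times it, then the intrinsics apply), "world_from_camera" (4x4, takes a point from camera to world coordinates). Camera axes: x right, y down, z forward; pixel columns grow to the right and rows downward; lengths in m; the calibration is good to about 2 mm. A picture is of the moment at which its call begins. There is no depth.
- finish_job(): hands the job in, once; it reports no verdict.
The state is a dict: "time_s": time; "joints": joint angles; "joint_velocities": joint speeds; "effort": joint torques, N m; "tcp_pos": TCP position; "ee_rot": TCP orientation; "wrist_force": force on the tool from outside, world axes, zero at the start; "moment": the same for the moment, N m; "gripper_width": opening from 0.0 (shut) to 1.0 (fully open).
Only numpy, scipy, OpenCV 4.12 (cv2) and the standard library are available. Lean on these libraries where they do the work, as an engineer would, in place of code of your own. Each camera call takes 0.05 s, during which the arm holds its last target.

## Working session

There is one attempt and no reset: what is moved stays moved. The work goes in short steps, Python scripts to look and compute and a tool call to move; the robot and the scene stay as the last step left them, time stands still between calls to the robot, and variables do not carry over. Pictures are saved under pics/ and viewed, and the job is handed in when it is done.

Besides the shell and the picture viewer there is one more tool, called after ">>>" in YAML: its name, and indented under it one key for each argument. jog_arm: Moves the arm, as the interface text tells. Its arguments: {"type":"object","properties":{"moves":{"type":"array"}},"required":["moves"]}

```bash
mkdir -p pics; ls
python3 - <<'E'
from station import *
import cv2,json
s=sense(); print(s)
for n in ["scene","side","wrist"]:
    c=capture(n); cv2.imwrite(f"pics/{n}0.png",c["frame"][:,:,::-1]); print(n,c["fov_y"],c["cx"],c["cy"],c["k1"],c["world_from_camera"].tolist() if hasattr(c["world_from_camera"],'tolist') else c["world_from_camera"])
E
```

```text
pics
{'time_s': 0.0, 'joints': array([ 7.83017736e+01,  2.20911266e+01,  3.80298895e-01, -2.78182561e-02,
       -6.84105652e+01, -1.48169120e+01]), 'joint_velocities': array([-0.03018497,  0.00217352, -0.02616394, -0.09756705, -0.01883293,
        0.11789083]), 'effort': array([-1.36790122e-04, -3.90668428e+01,  1.87401813e+01,  4.21997845e+00,
        1.09921544e-02, -1.83057668e-04]), 'tcp_pos': array([0.27873929, 0.55873783, 0.22146233]), 'ee_rot': array([[ 8.94736501e-01, -4.46593588e-01, -8.71654551e-04],
       [-4.46594426e-01, -8.94734310e-01, -1.98311950e-03],
       [ 1.05749221e-04,  2.16364547e-03, -9.99997654e-01]]), 'wrist_force': array([-0.34956621,  0.15539017, -0.05786959]), 'moment': array([-0.02328625, -0.01651479,  0.01736498]), 'gripper_width': 0.9992944173262166}
scene 54.39766204566176 276.42803313189165 209.47660181223264 -0.028722466388806153 [[0.8633213651782933, 0.3515234617248248, -0.3620876638104139, 0.9514261680595749], [0.5042960505777503, -0.6279701989748373, 0.5927384942545796, -0.6500559199077964], [-0.019018774891429738, -0.6943231848761056, -0.7194119829034893, 0.8992671784279561], [0.0, 0.0, 0.0, 1.0]]
side 43.55626081466114 287.1834302997145 207.74139577163342 -0.05071978019903961 [[-0.946941191766875, -0.17837574700814815, 0.26736580225304646, 0.13101623962709139], [-0.3213813688399245, 0.5150159333909825, -0.794652505259998, 1.306626524433897], [0.004049086033466875, -0.8384155778805042, -0.5450164434855094, 0.9766393979618097], [0.0, 0.0, 0.0, 1.0]]
wrist 60.89494889434193 277.6957116096983 211.55017845336462 -0.047907296027821865 [[-0.44639829923293034, -0.8571709120157424, -0.2568785433547296, 0.34884335873097744], [-0.8948322003603819, 0.4282412753131263, 0.1260346909243021, 0.5236518295471136], [0.0019727240416013603, 0.286124863848439, -0.9581903102450827, 0.38480784506667265], [0.0, 0.0, 0.0, 1.0]]
```

View pics/scene0.png

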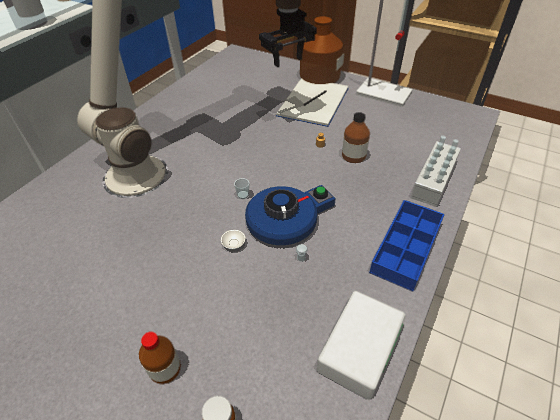

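View pics/side0.png

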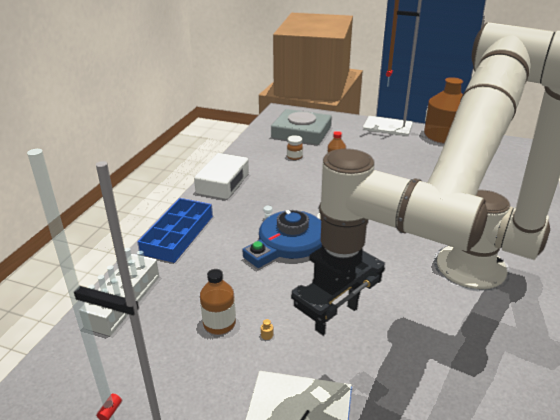

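View pics/wrist0.png

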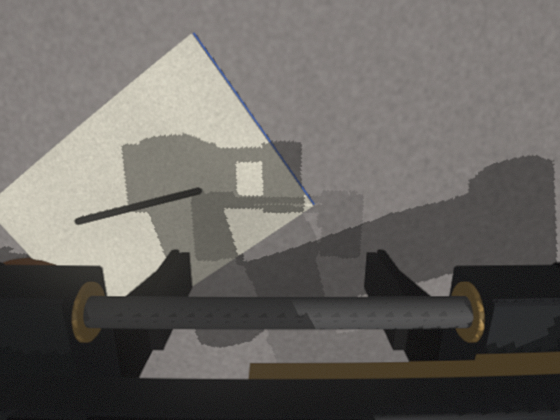

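The scene view shows the shaker at about (281,215), its ring at (281,204), the button at (321,191) and the mark near (284,211). In the side view the ring is at about (292,222) and the button at (258,247). Next I'll measure these.

```bash
cat > h.py <<'E'
from station import *
import cv2, numpy as np
def K(c):
    f=210/np.tan(np.radians(c["fov_y"]/2)); return f
def ray(c,u,v):
    f=K(c); x=(u-c["cx"])/f; y=(v-c["cy"])/f
    rd=np.hypot(x,y); r=rd
    for _ in range(20): r=rd/(1+c["k1"]*r*r)
    s=r/rd if rd>0 else 1
    T=np.array(c["world_from_camera"]); return T[:3,3], T[:3,:3]@np.array([x*s,y*s,1])
def onz(c,u,v,z):
    o,d=ray(c,u,v); return o+d*(z-o[2])/d[2]
def proj(c,P):
    T=np.array(c["world_from_camera"]); p=T[:3,:3].T@(np.array(P)-T[:3,3]); x,y=p[0]/p[2],p[1]/p[2]
    k=1+c["k1"]*(x*x+y*y); f=K(c); return np.array([c["cx"]+f*x*k, c["cy"]+f*y*k])
def masks(im):
    h=cv2.cvtColor(im,cv2.COLOR_RGB2HSV); H,S,V=[h[...,i].astype(int) for i in range(3)]
    return dict(green=(H>45)&(H<85)&(S>120)&(V>60), red=((H<6)|(H>172))&(S>150)&(V>90),
      blue=(H>100)&(H<125)&(S>120), white=(S<50)&(V>170), dark=(V<60))
E
python3 - <<'E'
from h import *
for n,(x0,x1,y0,y1) in dict(scene=(225,345,170,260),side=(235,335,190,280)).items():
    c=capture(n); im=c["frame"]; m=masks(im)
    cv2.imwrite(f"pics/{n}1.png",cv2.resize(im[y0:y1,x0:x1,::-1],None,fx=6,fy=6,interpolation=cv2.INTER_NEAREST))
    for k,z in dict(green=.05,red=.055,white=.088).items():
        mm=np.zeros(im.shape[:2],np.uint8); mm[y0:y1,x0:x1]=m[k][y0:y1,x0:x1]
        nn,l,st,ce=cv2.connectedComponentsWithStats(mm)
        for i in range(1,nn):
            if st[i,4]>3: print(n,k,st[i],ce[i].round(1),onz(c,*ce[i],z).round(4))
E
```

```text
scene green [316 187   9   8  56] [320.2 190. ] [0.5983 0.1848 0.05  ]
scene red [298 196  11   6  29] [302.8 198.1] [0.571  0.1236 0.055 ]
scene white [234 178  11   8  14] [237.9 180.1] [0.3818 0.0674 0.088 ]
scene white [246 179   3   4   5] [247.4 180.4] [0.4073 0.0799 0.088 ]
scene white [281 206   5   5  17] [283.2 208.2] [0.557  0.0316 0.088 ]
scene white [225 229  21  20 328] [233.9 238.6] [ 0.4999 -0.1259  0.088 ]
scene white [297 244  10   8  62] [301.4 247.8] [ 0.666 -0.067  0.088]
side green [253 241  10   8  60] [257.2 244.9] [0.6042 0.1727 0.05  ]
side red [269 234  11   6  20] [274.  236.2] [0.5702 0.1227 0.055 ]
side white [ 235  190   86   90 4001] [269.6 228.5] [0.5799 0.1333 0.088 ]
```

View pics/scene1.png

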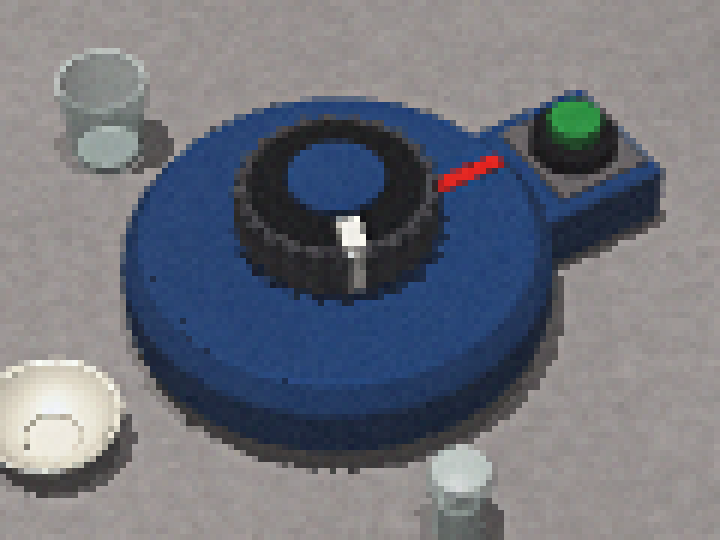

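View pics/side1.png

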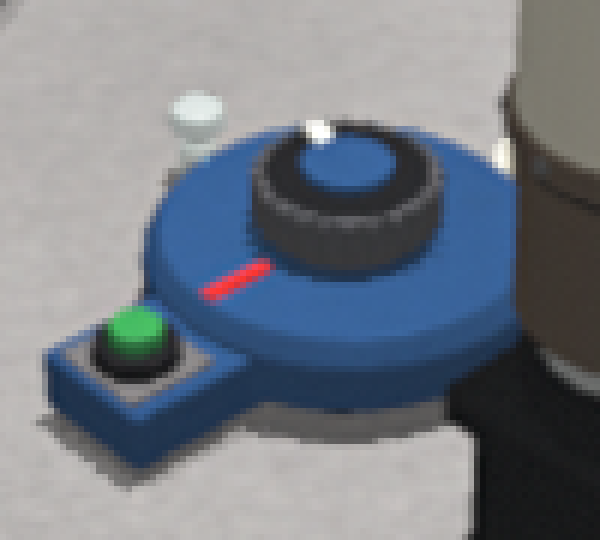

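Run:
```python
from h import *
C={}
for n,(x0,x1,y0,y1) in dict(scene=(268,294,188,210),side=(282,303,208,225)).items():
    c=capture(n); C[n]=c; m=masks(c["frame"])["blue"]
    mm=np.zeros(m.shape,np.uint8); mm[y0:y1,x0:x1]=m[y0:y1,x0:x1]
    nn,l,st,ce=cv2.connectedComponentsWithStats(mm,connectivity=4)
    for i in range(1,nn):
        if st[i,4]>20: print(n,st[i],ce[i],onz(c,*ce[i],.094))
def tri(p,q):
    o1,d1=ray(C["scene"],*p);o2,d2=ray(C["side"],*q)
    A=np.c_[d1,-d2]; t=np.linalg.lstsq(A,o2-o1,rcond=None)[0]; return o1+d1*t[0],o2+d2*t[1]
print(tri((320.2,190.),(257.2,244.9)))
print(onz(C["scene"],302.8,198.1,.055),onz(C["side"],274,236.2,.055))
for nm,p,z in [("amberA",(356,157),0.0),("beaker",(242,194),0),("dish",(233,247),0),("stop",(301,256),0),("weight",(320,145),0)]:
    print(nm,onz(C["scene"],*p,z))
```

```text
scene [268 188  26   5  64] [280.296875 189.078125] [0.51470078 0.08929368 0.094     ]
scene [273 193  16  13 164] [280.5        199.18292683] [0.53585025 0.05367642 0.094     ]
side [285 212  16  11 124] [292.73387097 217.04032258] [0.53182602 0.06272417 0.094     ]
(array([0.60054303, 0.1792156 , 0.05575281]), array([0.60138989, 0.17957121, 0.05575015]))
[0.57082699 0.12374694 0.055     ] [0.57029979 0.1225044  0.055     ]
amberA [ 6.12435096e-01  4.45070886e-01 -1.11022302e-16]
beaker [ 3.68620372e-01  9.64398040e-02 -1.11022302e-16]
dish [ 4.66105366e-01 -9.58672181e-02 -1.11022302e-16]
stop [ 0.64766441 -0.0297923   0.        ]
weight [0.47302078 0.4461536  0.        ]
```

>>> jog_arm:
  moves:
    - [-1,0.02,0.016,0,0,0,0]
    - [-1,0.05,0.042,0,0,0,0]
    - [-1,0.08,0.067,0,0,0,0]
    - [-1,0.11,0.092,0,0,0,0]
    - [-1,0.14,0.117,0,0,0,0]
    - [-1,0.17,0.142,0,0,0,0]
    - [-1,0.2,0.167,0,0,0,0]
    - [-1,0.23,0.192,0,0,0,0]
    - [-1,0.26,0.217,0,0,0,0]
    - [-1,0.29,0.242,0,0,0,0]

```text
time_s: 1.18
tcp_pos: [0.4307, 0.2114, 0.2229]
ee_rot: [[0.895, -0.446, 0.001], [-0.446, -0.895, 0.001], [0.0, -0.001, -1.0]]
wrist_force: [0.3, -0.4, -0.5]
gripper_width: 0.995
```

>>> jog_arm:
  moves:
    - [-1,0.03,0.025,0,0,0,0]
    - [-1,0.06,0.05,0,0,0,0]
    - [-1,0.09,0.075,0,0,0,0]
    - [-1,0.105,0.088,0,0,0,0]
    - [-1,0.112,0.093,0,0,0,0]
    - [-1,0.112,0.093,0,0,0,0]
    - [-1,0.112,0.093,0,0,0,0]
    - [-1,0.112,0.093,0,0,0,0]
    - [-1,0.112,0.093,0,0,0,0]
    - [-1,0.112,0.093,0,0,0,0]

```text
time_s: 2.02
tcp_pos: [0.4889, 0.0811, 0.2226]
ee_rot: [[0.896, -0.445, 0.0], [-0.445, -0.896, 0.0], [0.0, -0.0, -1.0]]
wrist_force: [0.1, -0.2, 0.4]
gripper_width: 0.997
```

Run:
```python
from h import *
s=sense(); print(s["time_s"],s["tcp_pos"],s["ee_rot"].round(4).tolist(),s["joints"].round(1),s["wrist_force"])
c=capture("wrist"); cv2.imwrite("pics/w1.png",c["frame"][:,:,::-1])
np.save("w1.npy",c,allow_pickle=True)
```

```text
2.0167 [0.48887418 0.08109036 0.22264405] [[0.8957, -0.4447, 0.0002], [-0.4447, -0.8957, 0.0002], [0.0001, -0.0002, -1.0]] [ 28.2   9.4 -17.2  -0.  -63.4  35.4] [ 0.13022502 -0.15833343  0.41257413]
```

View pics/w1.png

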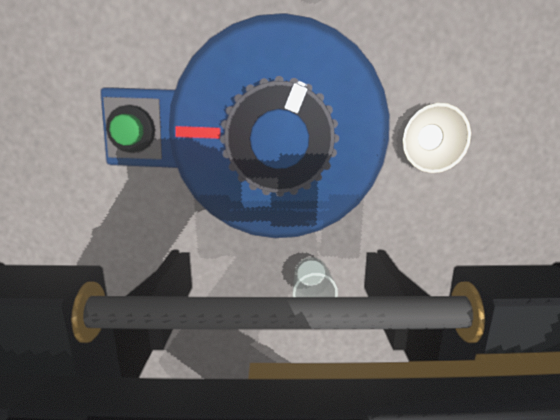

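The wrist view shows the ring at about (280,137), the hub at (280,138), the button at (126,129), the red line at about (198,132) and the mark at (297,97). The dish is at the right and the beaker is at (315,285) near the fingers.

```bash
cat > m.py <<'E'
from h import *
def meas(c,ctr=None,v=True):
    im=c["frame"]; m=masks(im); o={}
    def big(k,z,cond=None):
        mm=m[k].astype(np.uint8); nn,l,st,ce=cv2.connectedComponentsWithStats(mm,connectivity=4)
        r=[]
        for i in range(1,nn):
            if st[i,4]>15: r.append((st[i,4],ce[i],onz(c,*ce[i],z)[:2]))
        return sorted(r,key=lambda t:-t[0])
    o["green"]=big("green",.057)[:1]; o["red"]=big("red",.055)[:2]
    o["white"]=big("white",.088)
    return o
E
python3 - <<'E'
from m import *
c=np.load("w1.npy",allow_pickle=True).item()
o=meas(c)
print(o["green"],o["red"])
im=c["frame"]
# ring outline: housing top circle & hub from blue
b=masks(im)["blue"].astype(np.uint8)
cn,h=cv2.findContours(b,cv2.RETR_CCOMP,cv2.CHAIN_APPROX_NONE)
for i,k in enumerate(cn):
    if len(k)>60: 
        w=np.array([onz(c,*p[0],.094)[:2] for p in k]); (x,y),r=cv2.minEnclosingCircle(w.astype(np.float32)); print(i,len(k),h[0][i],cv2.boundingRect(k),x,y,r)
for a,p,w in o["white"]: 
    if a>30: print(a,p,w)
E
```

```text
[(np.int32(689), array([124.45283019, 129.48330914]), array([0.60254856, 0.17966765]))] [(np.int32(434), array([197.42626728, 131.88479263]), array([0.570646  , 0.12157753]))]
110 165 [111 109  -1  -1] (250, 109, 59, 59) 0.5347728133201599 0.05661385506391525 0.023689113557338715
113 1788 [ -1 112 114  -1] (102, 15, 286, 222) 0.5559816956520081 0.07693169265985489 0.11546632647514343
150 99 [151 149  -1 113] (291, 199, 27, 12) 0.47687622904777527 0.061655133962631226 0.011226880364120007
42657 [453.23208383 140.85519375] [ 0.46926388 -0.0728071 ]
23994 [ 95.89951655 109.9716179 ] [0.62239624 0.17966534]
3515 [330.26401138 345.3197724 ] [0.33248722 0.10017152]
1480 [200.70135135 261.57837838] [0.46775925 0.1693698 ]
435 [295.98850575  96.55862069] [0.55844779 0.02976136]
222 [15.         52.74774775] [0.69006459 0.21390242]
188 [329.90425532   6.64893617] [ 0.60613878 -0.02156589]
166 [28.98192771 92.28313253] [0.65989522 0.22166298]
152 [ 17.15131579 152.19736842] [0.6251594 0.2608013]
97 [ 28.26804124 142.32989691] [0.62734362 0.2468166 ]
79 [ 45.15189873 100.6835443 ] [0.64811555 0
[... 361 characters left out ...]
 247.96491228] [ 0.33299504 -0.12997662]
51 [ 20.62745098 178.84313725] [0.60514216 0.27243449]
49 [27.63265306 17.04081633] [0.70650507 0.18916115]
46 [ 3.2826087  65.43478261] [0.68699364 0.22845508]
46 [ 18.36956522 125.58695652] [0.64255709 0.24606593]
43 [ 17.04651163 135.72093023] [0.63635368 0.25227407]
42 [  2.71428571 154.14285714] [0.62978915 0.27347976]
41 [ 30.87804878 111.41463415] [0.64681995 0.22936412]
39 [485.84615385  17.33333333] [ 0.54776767 -0.12758695]
37 [145.97297297 369.35135135] [0.38828069 0.28073788]
36 [318.61111111 235.83333333] [0.44284796 0.06281067]
35 [537.34285714   1.6       ] [ 0.5414855  -0.16879819]
34 [160.08823529 374.76470588] [0.3762397  0.27121474]
```

>>> jog_arm:
  moves:
    - [1,-0.018,0,0,0,0,0]
    - [1,-0.035,0,0,0,0,0]
    - [1,-0.035,0,0.02,0,0,0]
    - [1,-0.035,0,0.05,0,0,0]
    - [1,-0.035,0,0.08,0,0,0]
    - [1,-0.035,0,0.11,0,0,0]
    - [1,-0.035,0,0.135,0,0,0]
    - [1,-0.035,0,0.148,0,0,0]
    - [1,-0.035,0,0.152,0,0,0]
    - [1,-0.035,0,0.152,0,0,0]

```text
time_s: 2.9
tcp_pos: [0.4574, 0.0958, 0.0698]
ee_rot: [[0.895, -0.446, -0.002], [-0.446, -0.895, -0.001], [-0.001, 0.002, -1.0]]
wrist_force: [-0.4, -0.1, -0.9]
gripper_width: 0.324
```

Run:
```python
from h import *
s=sense(); print(s["time_s"],s["tcp_pos"],s["wrist_force"],s["gripper_width"])
for n in ["wrist","side","scene"]:
    c=capture(n); im=c["frame"][:,:,::-1]
    if n=="scene": im=cv2.resize(im[120:260,180:380],None,fx=4,fy=4)
    if n=="side": im=cv2.resize(im[150:290,220:420],None,fx=4,fy=4)
    cv2.imwrite(f"pics/{n}2.png",im)
```

```text
2.9 [0.45736036 0.09580723 0.06977503] [-0.40940378 -0.08018847 -0.90884402] 0.3241321523330515
```

View pics/wrist2.png

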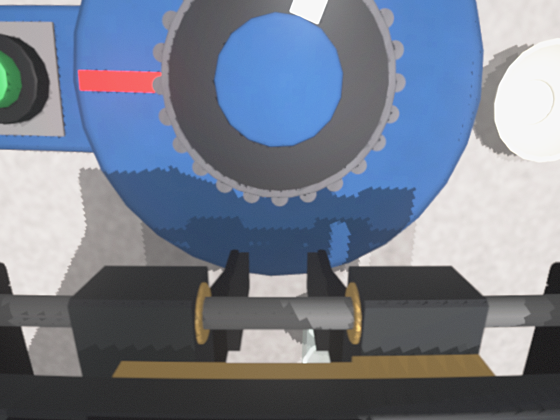

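View pics/scene2.png

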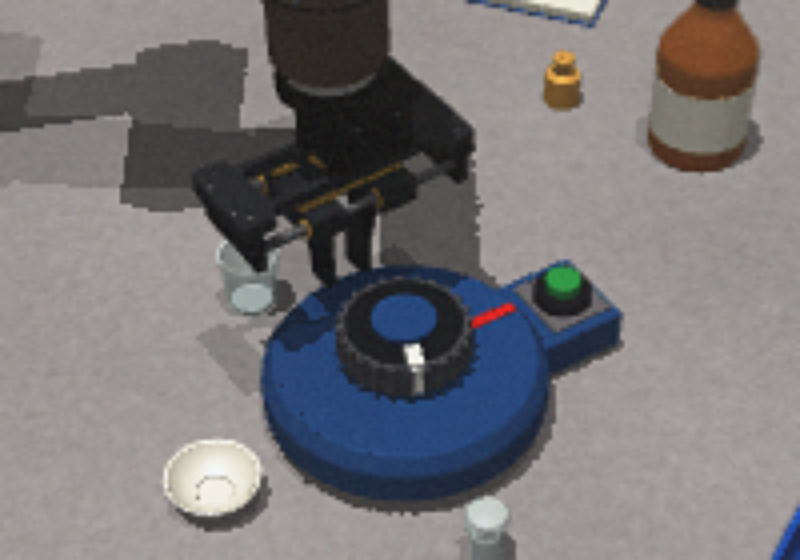

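View pics/side2.png

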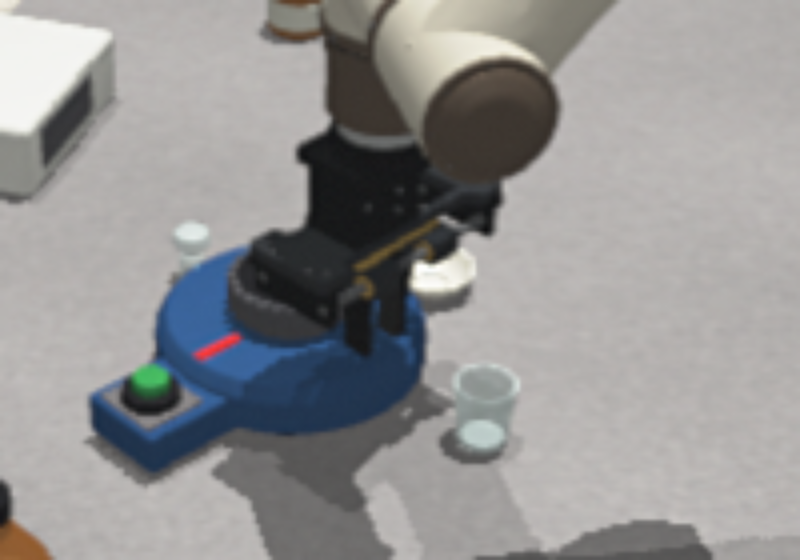

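>>> jog_arm:
  moves:
    - [1,0.005,-0.01,0,0,0,0]
    - [1,0.015,-0.012,0,0,0,0]
    - [1,0.02,-0.012,0,0,0,0]
    - [1,0.022,-0.012,0,0,0,0]
    - [1,0.024,-0.012,0,0,0,0]
    - [1,0.026,-0.012,0,0,0,0]
    - [1,0.028,-0.012,0,0,0,0]
    - [1,0.029,-0.012,0,0,0,0]
    - [1,0.03,-0.012,0,0,0,0]
    - [1,0.03,-0.012,0,0,0,0]

```text
time_s: 3.88
tcp_pos: [0.4896, 0.093, 0.0705]
ee_rot: [[0.895, -0.447, -0.001], [-0.447, -0.895, -0.0], [-0.001, 0.0, -1.0]]
wrist_force: [-1.5, 1.2, 0.8]
gripper_width: 0.004
```

```bash
cat > look.py <<'E'
from h import *
import sys
C=np.array([.535,.057]); X=np.array([.895,-.446]);Y=np.array([-.446,-.895])
def st():
    s=sense(); d=s["tcp_pos"][:2]-C; f=s["wrist_force"]
    print("t",s["time_s"],"ab",(d@X).round(4),(d@Y).round(4),"z",s["tcp_pos"][2].round(4),"F ab z",(f[:2]@X).round(1),(f[:2]@Y).round(1),f[2].round(1),"w",round(s["gripper_width"],3),"j",s["joints"].round(0))
def mark(names=("wrist","scene"),tag=None):
    for n in names:
        c=capture(n); im=c["frame"]; m=masks(im)["white"].astype(np.uint8)
        # annulus on plane z=.088: keep pixels that map within 26..45 mm of axis
        vs,us=np.nonzero(m); pts=[]
        for u,v in zip(us,vs):
            p=onz(c,u,v,.088)[:2]-C; r=np.hypot(*p)
            if .027<r<.043: pts.append(p)
        if len(pts)>=4:
            q=np.mean(pts,0); a=np.degrees(np.arctan2(q[1],q[0])); print(n,len(pts),"mark world",a.round(1),"ring mod360",((a-61.1+180)%360-180).round(1))
        else: print(n,"mark not seen",len(pts))
        if tag: 
            o=im[:,:,::-1]
            if n=="scene": o=cv2.resize(o[140:260,200:360],None,fx=4,fy=4)
            cv2.imwrite(f"pics/{n}_{tag}.png",o)
if __name__=="__main__":
    st(); mark(tag=sys.argv[1] if len(sys.argv)>1 else None)
E
python3 look.py a
```

```text
t 3.8833 ab -0.0566 -0.012 z 0.0705 F ab z -1.9 -0.4 0.8 w 0.004 j [ 29.  20. -28.  -0. -42.  34.]
wrist 1584 mark world -45.9 ring mod360 -107.0
scene 15 mark world -49.7 ring mod360 -110.8
```

View pics/wrist_a.png

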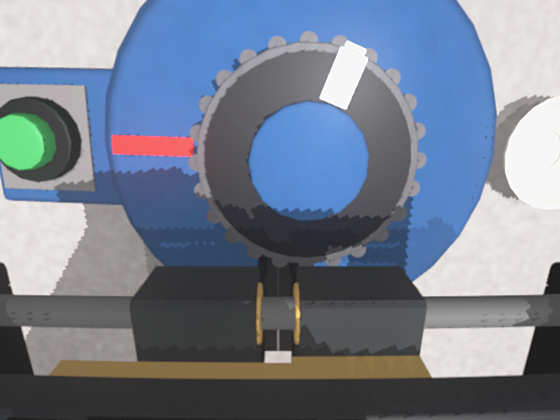

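```bash
cat > path.py <<'E'
# usage: path.py R step s0 a0 b0 [n]  -> rows relative to commanded (a0,b0)
import sys,numpy as np,json
hx,hy=.0095,.008
def P(s,R):
    q=np.pi/2*R; L=[(2*hy,q),(2*hx,q),(2*hy,q),(2*hx,q)]; per=sum(map(sum,L)); s%=per
    cor=[(-hx,hy),(hx,hy),(hx,-hy),(-hx,-hy)]; prev=[cor[3],cor[0],cor[1],cor[2]]
    for i,(f,_) in enumerate(L):
        ph=np.pi*(1+i/2)
        if s<f: c=np.array(prev[i])+(np.array(cor[i])-prev[i])*s/f; break
        s-=f
        if s<q: c=np.array(cor[i]); ph+=s/R; break
        s-=q
    return R*np.array([np.cos(ph),-np.sin(ph)])+c, np.degrees(ph)
if __name__=="__main__":
    R,st,s0,a0,b0=map(float,sys.argv[1:6]); rows=[]
    for k in range(1,11):
        p,ph=P(s0+st*k,R); rows.append([1]+[round(round((v)*2000)/2000,4) for v in p-[a0,b0]]+[0,0,0,0])
    print(json.dumps(rows)); print("end s",s0+10*st,"ab",a0+rows[-1][1],b0+rows[-1][2],"phi",ph)
E
python3 path.py 0.0465 0.008 0 -0.0566 -0.012
```

```text
[[1, 0.0005, 0.012, 0, 0, 0, 0], [1, 0.0005, 0.02, 0, 0, 0, 0], [1, 0.0015, 0.028, 0, 0, 0, 0], [1, 0.0035, 0.0355, 0, 0, 0, 0], [1, 0.0065, 0.043, 0, 0, 0, 0], [1, 0.011, 0.0495, 0, 0, 0, 0], [1, 0.017, 0.055, 0, 0, 0, 0], [1, 0.0235, 0.06, 0, 0, 0, 0], [1, 0.0305, 0.0635, 0, 0, 0, 0], [1, 0.038, 0.0655, 0, 0, 0, 0]]
end s 0.08 ab -0.0186 0.053500000000000006 phi 258.858707286823
```

>>> jog_arm:
  moves:
    - [1,0.0005,0.012,0,0,0,0]
    - [1,0.0005,0.02,0,0,0,0]
    - [1,0.0015,0.028,0,0,0,0]
    - [1,0.0035,0.0355,0,0,0,0]
    - [1,0.0065,0.043,0,0,0,0]
    - [1,0.011,0.0495,0,0,0,0]
    - [1,0.017,0.055,0,0,0,0]
    - [1,0.0235,0.06,0,0,0,0]
    - [1,0.0305,0.0635,0,0,0,0]
    - [1,0.038,0.0655,0,0,0,0]

```text
time_s: 4.82
tcp_pos: [0.494, 0.0158, 0.0703]
ee_rot: [[0.894, -0.447, -0.003], [-0.447, -0.894, -0.001], [-0.002, 0.003, -1.0]]
wrist_force: [-5.1, -0.1, 1.6]
gripper_width: 0.001
```

```bash
python3 look.py b; python3 path.py 0.0465 0.008 0.08 -0.0186 0.0535
```

```text
t 4.8167 ab -0.0183 0.0551 z 0.0703 F ab z -4.5 2.4 1.6 w 0.001 j [ 21.  20. -29.   0. -42.  43.]
wrist 618 mark world 49.4 ring mod360 -11.7
scene mark not seen 0
[[1, 0.008, 0.001, 0, 0, 0, 0], [1, 0.016, 0.001, 0, 0, 0, 0], [1, 0.024, 0.001, 0, 0, 0, 0], [1, 0.032, 0.001, 0, 0, 0, 0], [1, 0.04, -0.0005, 0, 0, 0, 0], [1, 0.0475, -0.003, 0, 0, 0, 0], [1, 0.0545, -0.007, 0, 0, 0, 0], [1, 0.0605, -0.012, 0, 0, 0, 0], [1, 0.066, -0.0185, 0, 0, 0, 0], [1, 0.07, -0.025, 0, 0, 0, 0]]
end s 0.16 ab 0.05140000000000001 0.028499999999999998 phi 334.02091266957615
```

View pics/scene_b.png

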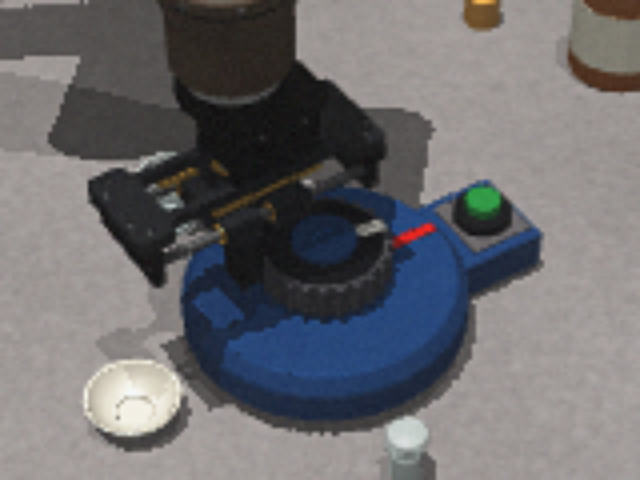

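The ring follows the finger: the mark went from about -108° to about -12°, and the scene crop shows it near the red line at (370,228). I'll continue.

>>> jog_arm:
  moves:
    - [1,0.008,0.001,0,0,0,0]
    - [1,0.016,0.001,0,0,0,0]
    - [1,0.024,0.001,0,0,0,0]
    - [1,0.032,0.001,0,0,0,0]
    - [1,0.04,-0.0005,0,0,0,0]
    - [1,0.0475,-0.003,0,0,0,0]
    - [1,0.0545,-0.007,0,0,0,0]
    - [1,0.0605,-0.012,0,0,0,0]
    - [1,0.066,-0.0185,0,0,0,0]
    - [1,0.07,-0.025,0,0,0,0]

```text
time_s: 5.75
tcp_pos: [0.57, 0.0087, 0.0705]
ee_rot: [[0.895, -0.446, 0.001], [-0.446, -0.895, -0.0], [0.001, -0.0, -1.0]]
wrist_force: [-1.6, -4.4, -1.0]
gripper_width: 0.008
```

```bash
sed -i 's/m=masks(im)\["white"\].astype(np.uint8)/hh=cv2.cvtColor(im,cv2.COLOR_RGB2HSV); m=((hh[...,1]<70)\&(hh[...,2]>120)).astype(np.uint8)/' look.py; python3 look.py c; python3 path.py 0.0465 0.008 0.16 0.0514 0.0285
```

```text
t 5.75 ab 0.0529 0.0277 z 0.0705 F ab z 0.5 4.6 -1.0 w 0.008 j [ 17.  26. -19.   0. -46.  46.]
wrist mark not seen 0
scene mark not seen 0
[[1, 0.003, -0.0075, 0, 0, 0, 0], [1, 0.0045, -0.0155, 0, 0, 0, 0], [1, 0.0045, -0.0235, 0, 0, 0, 0], [1, 0.0045, -0.0315, 0, 0, 0, 0], [1, 0.0045, -0.0395, 0, 0, 0, 0], [1, 0.0035, -0.0475, 0, 0, 0, 0], [1, 0.001, -0.055, 0, 0, 0, 0], [1, -0.003, -0.062, 0, 0, 0, 0], [1, -0.008, -0.068, 0, 0, 0, 0], [1, -0.014, -0.0735, 0, 0, 0, 0]]
end s 0.24 ab 0.0374 -0.045 phi 412.8796199563991
```

View pics/scene_c.png

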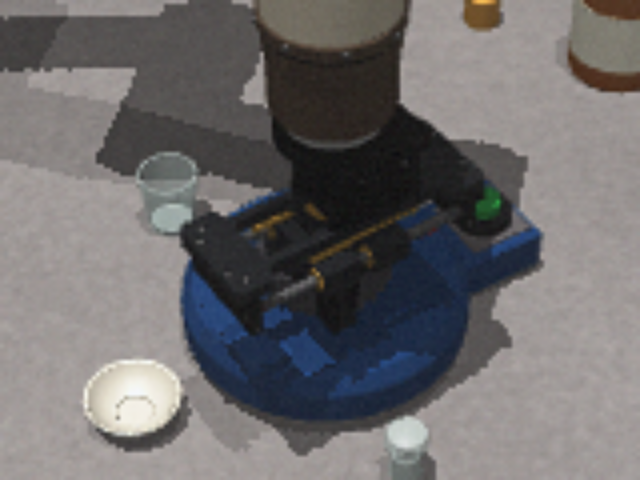

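The gripper hides the ring here, as expected. I'll go on round and add the side camera to the checks.

>>> jog_arm:
  moves:
    - [1,0.003,-0.0075,0,0,0,0]
    - [1,0.0045,-0.0155,0,0,0,0]
    - [1,0.0045,-0.0235,0,0,0,0]
    - [1,0.0045,-0.0315,0,0,0,0]
    - [1,0.0045,-0.0395,0,0,0,0]
    - [1,0.0035,-0.0475,0,0,0,0]
    - [1,0.001,-0.055,0,0,0,0]
    - [1,-0.003,-0.062,0,0,0,0]
    - [1,-0.008,-0.068,0,0,0,0]
    - [1,-0.014,-0.0735,0,0,0,0]

```text
time_s: 6.68
tcp_pos: [0.5894, 0.0817, 0.0709]
ee_rot: [[0.895, -0.446, 0.002], [-0.446, -0.895, 0.001], [0.001, -0.001, -1.0]]
wrist_force: [1.4, -2.2, 0.4]
gripper_width: 0.005
```

```bash
sed -i 's/names=("wrist","scene")/names=("wrist","scene","side")/; s/cv2.imwrite(f"pics/if n=="side": o=cv2.resize(o[170:290,220:380],None,fx=4,fy=4)\n            &/' look.py; python3 look.py d; python3 path.py 0.0465 0.008 0.24 0.0374 -0.045
```

```text
t 6.6833 ab 0.0377 -0.0464 z 0.0709 F ab z 2.3 1.4 0.4 w 0.005 j [ 23.  28. -15.   0. -48.  40.]
wrist 1118 mark world -107.5 ring mod360 -168.6
scene 15 mark world -124.4 ring mod360 174.5
side 16 mark world -123.5 ring mod360 175.4
[[1, -0.0065, -0.0045, 0, 0, 0, 0], [1, -0.014, -0.0075, 0, 0, 0, 0], [1, -0.022, -0.009, 0, 0, 0, 0], [1, -0.03, -0.0095, 0, 0, 0, 0], [1, -0.038, -0.0095, 0, 0, 0, 0], [1, -0.046, -0.0095, 0, 0, 0, 0], [1, -0.0535, -0.009, 0, 0, 0, 0], [1, -0.0615, -0.007, 0, 0, 0, 0], [1, -0.069, -0.004, 0, 0, 0, 0], [1, -0.0755, 0.0005, 0, 0, 0, 0]]
end s 0.32 ab -0.038099999999999995 -0.0445 phi 488.0418253391523
```

View pics/scene_d.png

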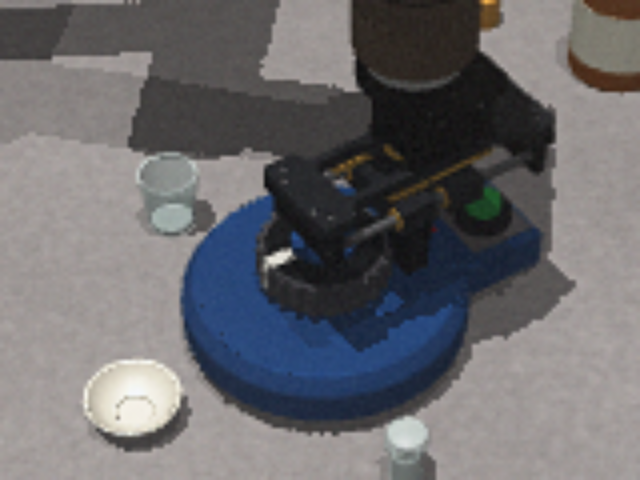

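View pics/side_d.png

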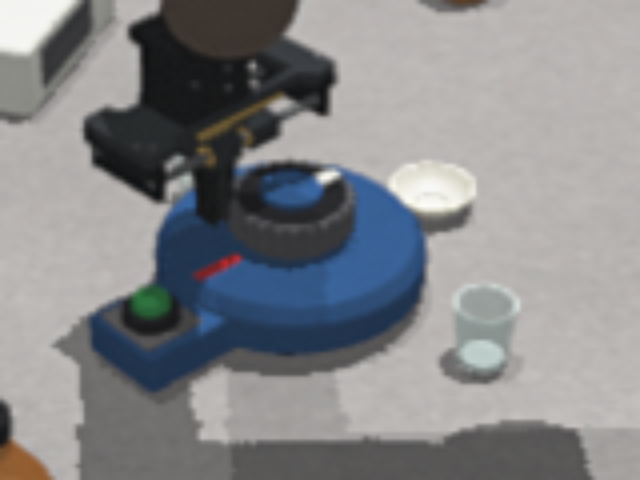

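The ring is at about +175°, and the scene and side views agree. Continuing.

>>> jog_arm:
  moves:
    - [1,-0.0065,-0.0045,0,0,0,0]
    - [1,-0.014,-0.0075,0,0,0,0]
    - [1,-0.022,-0.009,0,0,0,0]
    - [1,-0.03,-0.0095,0,0,0,0]
    - [1,-0.038,-0.0095,0,0,0,0]
    - [1,-0.046,-0.0095,0,0,0,0]
    - [1,-0.0535,-0.009,0,0,0,0]
    - [1,-0.0615,-0.007,0,0,0,0]
    - [1,-0.069,-0.004,0,0,0,0]
    - [1,-0.0755,0.0005,0,0,0,0]

```text
time_s: 7.67
tcp_pos: [0.5209, 0.1148, 0.0711]
ee_rot: [[0.895, -0.446, 0.002], [-0.446, -0.895, 0.001], [0.001, -0.002, -1.0]]
wrist_force: [2.2, 3.5, 2.1]
gripper_width: 0.002
```

```bash
python3 look.py e; python3 path.py 0.0465 0.008 0.32 -0.0381 -0.0445
```

```text
t 7.6667 ab -0.0384 -0.0455 z 0.0711 F ab z 0.4 -4.1 2.1 w 0.002 j [ 30.  23. -24.  -0. -44.  34.]
wrist 3126 mark world -19.3 ring mod360 -80.4
scene 18 mark world -33.5 ring mod360 -94.6
side mark not seen 0
[[1, -0.006, 0.0055, 0, 0, 0, 0], [1, -0.0105, 0.0115, 0, 0, 0, 0], [1, -0.0145, 0.019, 0, 0, 0, 0], [1, -0.017, 0.0265, 0, 0, 0, 0], [1, -0.018, 0.0345, 0, 0, 0, 0], [1, -0.018, 0.0425, 0, 0, 0, 0], [1, -0.018, 0.0505, 0, 0, 0, 0], [1, -0.0175, 0.0585, 0, 0, 0, 0], [1, -0.016, 0.066, 0, 0, 0, 0], [1, -0.013, 0.0735, 0, 0, 0, 0]]
end s 0.4 ab -0.0511 0.028999999999999998 phi 206.9005326259753
```

>>> jog_arm:
  moves:
    - [1,-0.006,0.0055,0,0,0,0]
    - [1,-0.0105,0.0115,0,0,0,0]
    - [1,-0.0145,0.019,0,0,0,0]
    - [1,-0.017,0.0265,0,0,0,0]
    - [1,-0.018,0.0345,0,0,0,0]
    - [1,-0.018,0.0425,0,0,0,0]
    - [1,-0.018,0.0505,0,0,0,0]
    - [1,-0.0175,0.0585,0,0,0,0]
    - [1,-0.016,0.066,0,0,0,0]
    - [1,-0.013,0.0735,0,0,0,0]

```text
time_s: 8.65
tcp_pos: [0.4755, 0.0527, 0.07]
ee_rot: [[0.895, -0.447, -0.002], [-0.447, -0.895, -0.001], [-0.002, 0.002, -1.0]]
wrist_force: [-1.3, 3.6, 0.3]
gripper_width: 0.004
```

```bash
python3 look.py f; python3 path.py 0.0465 0.008 0.4 -0.0511 0.029
```

```text
t 8.65 ab -0.0514 0.0304 z 0.07 F ab z -2.8 -2.6 0.3 w 0.004 j [ 26.  18. -31.  -0. -41.  38.]
wrist 1572 mark world 43.6 ring mod360 -17.5
scene 18 mark world 63.1 ring mod360 2.0
side 18 mark world 62.7 ring mod360 1.6
[[1, 0.0045, 0.007, 0, 0, 0, 0], [1, 0.0095, 0.013, 0, 0, 0, 0], [1, 0.016, 0.018, 0, 0, 0, 0], [1, 0.023, 0.0215, 0, 0, 0, 0], [1, 0.0305, 0.024, 0, 0, 0, 0], [1, 0.0385, 0.0255, 0, 0, 0, 0], [1, 0.0465, 0.0255, 0, 0, 0, 0], [1, 0.0545, 0.0255, 0, 0, 0, 0], [1, 0.0625, 0.0255, 0, 0, 0, 0], [1, 0.0705, 0.0245, 0, 0, 0, 0]]
end s 0.48000000000000004 ab 0.019399999999999994 0.053500000000000006 phi 282.06273800872845
```

View pics/wrist_f.png

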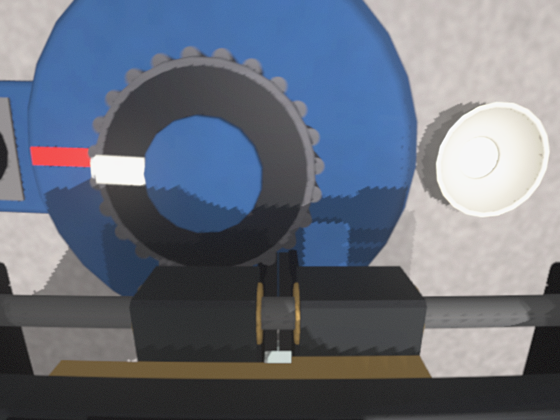

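One full turn past the first meeting: in the wrist view the mark at (118,170) meets the red line at (60,156). About 358° to go.

>>> jog_arm:
  moves:
    - [1,0.0045,0.007,0,0,0,0]
    - [1,0.0095,0.013,0,0,0,0]
    - [1,0.016,0.018,0,0,0,0]
    - [1,0.023,0.0215,0,0,0,0]
    - [1,0.0305,0.024,0,0,0,0]
    - [1,0.0385,0.0255,0,0,0,0]
    - [1,0.0465,0.0255,0,0,0,0]
    - [1,0.0545,0.0255,0,0,0,0]
    - [1,0.0625,0.0255,0,0,0,0]
    - [1,0.0705,0.0245,0,0,0,0]

```text
time_s: 9.63
tcp_pos: [0.5278, -0.0016, 0.0698]
ee_rot: [[0.894, -0.447, -0.004], [-0.447, -0.894, -0.002], [-0.003, 0.004, -1.0]]
wrist_force: [-4.1, -2.0, 0.0]
gripper_width: 0.003
```

```bash
python3 look.py g; python3 path.py 0.0465 0.008 0.48 0.0194 0.0535
```

```text
t 9.6333 ab 0.0196 0.0556 z 0.0698 F ab z -2.8 3.6 0.0 w 0.003 j [ 17.  22. -24.   0. -44.  46.]
wrist mark not seen 0
scene mark not seen 0
side 16 mark world 152.1 ring mod360 91.0
[[1, 0.0075, -0.0025, 0, 0, 0, 0], [1, 0.0145, -0.006, 0, 0, 0, 0], [1, 0.021, -0.0105, 0, 0, 0, 0], [1, 0.0265, -0.0165, 0, 0, 0, 0], [1, 0.031, -0.023, 0, 0, 0, 0], [1, 0.034, -0.0305, 0, 0, 0, 0], [1, 0.036, -0.0385, 0, 0, 0, 0], [1, 0.0365, -0.046, 0, 0, 0, 0], [1, 0.0365, -0.054, 0, 0, 0, 0], [1, 0.0365, -0.062, 0, 0, 0, 0]]
end s 0.5599999999999999 ab 0.0559 -0.0085 phi 360.92144529555134
```

View pics/wrist_g.png

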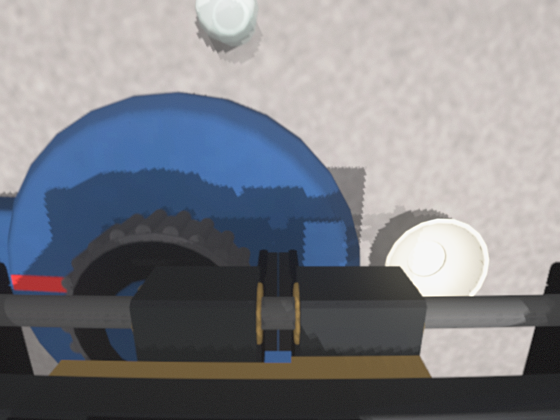

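The side camera gives +91° (360° + 91°). In the wrist view the mark is hidden, and the finger is on the rim at about (275,270).

>>> jog_arm:
  moves:
    - [1,0.0075,-0.0025,0,0,0,0]
    - [1,0.0145,-0.006,0,0,0,0]
    - [1,0.021,-0.0105,0,0,0,0]
    - [1,0.0265,-0.0165,0,0,0,0]
    - [1,0.031,-0.023,0,0,0,0]
    - [1,0.034,-0.0305,0,0,0,0]
    - [1,0.036,-0.0385,0,0,0,0]
    - [1,0.0365,-0.046,0,0,0,0]
    - [1,0.0365,-0.054,0,0,0,0]
    - [1,0.0365,-0.062,0,0,0,0]

```text
time_s: 10.62
tcp_pos: [0.592, 0.0408, 0.0714]
ee_rot: [[0.895, -0.445, 0.005], [-0.445, -0.895, 0.001], [0.004, -0.003, -1.0]]
wrist_force: [0.8, -4.2, -1.1]
gripper_width: 0.005
```

```bash
python3 look.py h; python3 path.py 0.0465 0.008 0.56 0.0559 -0.0085
```

```text
t 10.6167 ab 0.0582 -0.011 z 0.0714 F ab z 2.5 3.4 -1.1 w 0.005 j [ 20.  27. -15.   0. -47.  44.]
wrist mark not seen 0
scene mark not seen 0
side 17 mark world -108.8 ring mod360 -169.9
[[1, -0.0005, -0.008, 0, 0, 0, 0], [1, -0.003, -0.016, 0, 0, 0, 0], [1, -0.0065, -0.023, 0, 0, 0, 0], [1, -0.011, -0.0295, 0, 0, 0, 0], [1, -0.0165, -0.035, 0, 0, 0, 0], [1, -0.023, -0.04, 0, 0, 0, 0], [1, -0.0305, -0.043, 0, 0, 0, 0], [1, -0.038, -0.0455, 0, 0, 0, 0], [1, -0.046, -0.046, 0, 0, 0, 0], [1, -0.054, -0.046, 0, 0, 0, 0]]
end s 0.64 ab 0.001899999999999999 -0.0545 phi 450.0
```

>>> jog_arm:
  moves:
    - [1,-0.0005,-0.008,0,0,0,0]
    - [1,-0.003,-0.016,0,0,0,0]
    - [1,-0.0065,-0.023,0,0,0,0]
    - [1,-0.011,-0.0295,0,0,0,0]
    - [1,-0.0165,-0.035,0,0,0,0]
    - [1,-0.023,-0.04,0,0,0,0]
    - [1,-0.0305,-0.043,0,0,0,0]
    - [1,-0.038,-0.0455,0,0,0,0]
    - [1,-0.046,-0.046,0,0,0,0]
    - [1,-0.054,-0.046,0,0,0,0]

```text
time_s: 11.6
tcp_pos: [0.5631, 0.1075, 0.0713]
ee_rot: [[0.895, -0.446, 0.006], [-0.446, -0.895, 0.004], [0.004, -0.006, -1.0]]
wrist_force: [5.8, 3.8, -1.1]
gripper_width: 0.007
```

```bash
python3 look.py i; python3 path.py 0.0465 0.005 0.64 0.0019 -0.0545
```

```text
t 11.6 ab 0.0026 -0.0577 z 0.0713 F ab z 3.5 -6.0 -1.1 w 0.007 j [ 27.  26. -18.  -0. -46.  37.]
wrist 2201 mark world -61.6 ring mod360 -122.7
scene 15 mark world -22.7 ring mod360 -83.8
side mark not seen 0
[[1, -0.005, 0.0, 0, 0, 0, 0], [1, -0.01, 0.0, 0, 0, 0, 0], [1, -0.015, 0.0, 0, 0, 0, 0], [1, -0.02, 0.001, 0, 0, 0, 0], [1, -0.025, 0.002, 0, 0, 0, 0], [1, -0.0295, 0.0035, 0, 0, 0, 0], [1, -0.034, 0.006, 0, 0, 0, 0], [1, -0.0385, 0.0085, 0, 0, 0, 0], [1, -0.042, 0.0115, 0, 0, 0, 0], [1, -0.046, 0.015, 0, 0, 0, 0]]
end s 0.6900000000000001 ab -0.0441 -0.0395 phi 497.6920157461351
```

View pics/scene_i.png

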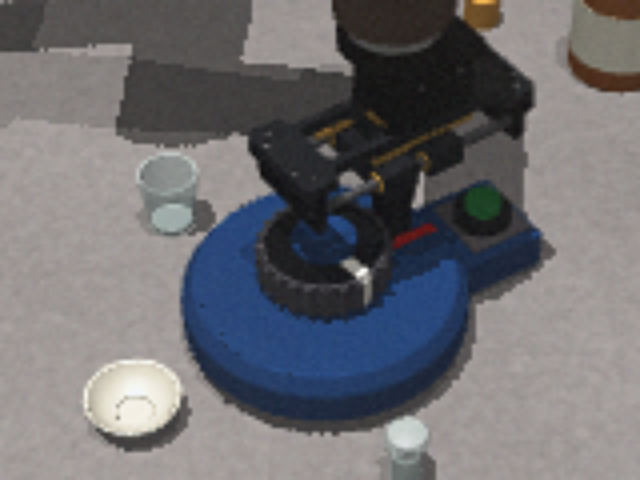

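>>> jog_arm:
  moves:
    - [1,-0.005,0.0,0,0,0,0]
    - [1,-0.01,0.0,0,0,0,0]
    - [1,-0.015,0.0,0,0,0,0]
    - [1,-0.02,0.001,0,0,0,0]
    - [1,-0.025,0.002,0,0,0,0]
    - [1,-0.0295,0.0035,0,0,0,0]
    - [1,-0.034,0.006,0,0,0,0]
    - [1,-0.0385,0.0085,0,0,0,0]
    - [1,-0.042,0.0115,0,0,0,0]
    - [1,-0.046,0.015,0,0,0,0]

```text
time_s: 12.58
tcp_pos: [0.5128, 0.1119, 0.0704]
ee_rot: [[0.895, -0.447, -0.001], [-0.447, -0.895, -0.0], [-0.0, 0.0, -1.0]]
wrist_force: [2.2, 2.3, 0.5]
gripper_width: 0.008
```

```bash
python3 look.py j; python3 path.py 0.0465 0.0015 0.69 -0.0441 -0.0395
```

```text
t 12.5833 ab -0.0443 -0.0392 z 0.0704 F ab z 0.9 -3.1 0.5 w 0.008 j [ 30.  22. -25.  -0. -43.  33.]
wrist 3643 mark world 17.8 ring mod360 -43.3
scene 18 mark world 36.3 ring mod360 -24.8
side mark not seen 0
[[1, -0.001, 0.0015, 0, 0, 0, 0], [1, -0.0015, 0.0025, 0, 0, 0, 0], [1, -0.0025, 0.0035, 0, 0, 0, 0], [1, -0.0035, 0.005, 0, 0, 0, 0], [1, -0.0045, 0.006, 0, 0, 0, 0], [1, -0.005, 0.0075, 0, 0, 0, 0], [1, -0.006, 0.0085, 0, 0, 0, 0], [1, -0.0065, 0.01, 0, 0, 0, 0], [1, -0.0075, 0.0115, 0, 0, 0, 0], [1, -0.008, 0.0125, 0, 0, 0, 0]]
end s 0.705 ab -0.0521 -0.027 phi 516.1745252664841
```

View pics/wrist_j.png

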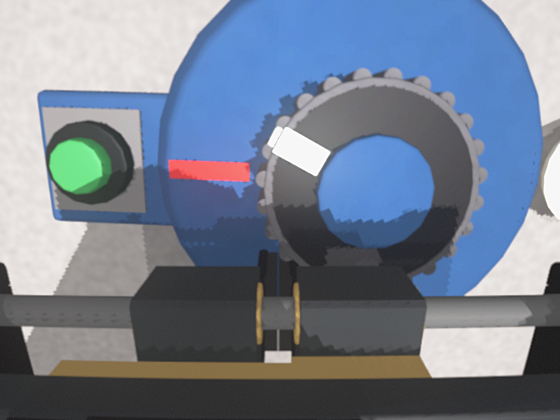

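View pics/scene_j.png

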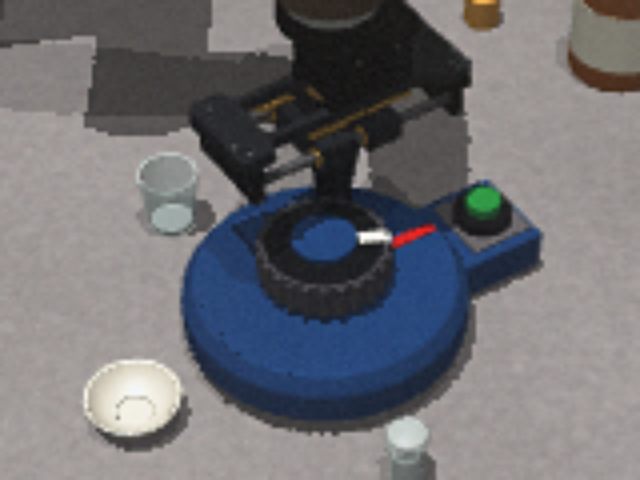

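```bash
cat > fine.py <<'E'
from h import *
def fine(n="wrist"):
    c=capture(n); im=c["frame"]; h=cv2.cvtColor(im,cv2.COLOR_RGB2HSV).astype(int)
    im2=im.copy(); im2[262:]=0 if n=="wrist" else im2[262:]
    def comps(m,z,amin):
        m=m.astype(np.uint8)
        if n=="wrist": m[262:]=0
        nn,l,st,ce=cv2.connectedComponentsWithStats(m,connectivity=4)
        return [(st[i,4],onz(c,*ce[i],z)[:2],ce[i],st[i]) for i in range(1,nn) if st[i,4]>=amin]
    C0=np.array([.535,.057])
    red=max(comps(((h[...,0]<6)|(h[...,0]>172))&(h[...,1]>140)&(h[...,2]>60),.055,15),key=lambda t:t[0])
    wh=[w for w in comps((h[...,1]<60)&(h[...,2]>110),.088,6) if .025<np.hypot(*(w[1]-C0))<.046]
    wh=max(wh,key=lambda t:t[0])
    hub=[w for w in comps((h[...,0]>100)&(h[...,0]<125)&(h[...,1]>110),.094,100) if np.hypot(*(w[1]-C0))<.012]
    if hub: hub=max(hub,key=lambda t:t[0]); print("hub",hub[0],hub[1].round(4),hub[3]); 
    for nm,Cc in [("C0",C0)]+([("hub",hub[1])] if len(hub) else []):
        f=lambda p:np.degrees(np.arctan2(*(p-Cc)[::-1]))
        print(n,nm,"mark",wh[0],wh[2].round(1),f(wh[1]).round(1),"red",red[2].round(1),f(red[1]).round(1),"diff",(f(wh[1])-f(red[1])).round(1))
    return c
if __name__=="__main__":
    for n in ("wrist","scene","side"):
        try: fine(n)
        except Exception as e: print(n,"x",e)
E
python3 fine.py
```

```text
hub 10354 [0.5356 0.0561] [  315   132   117   115 10354]
wrist C0 mark 11045 [346.  130.1] -3.0 red [198.9 168.6] 61.5 diff -64.5
wrist hub mark 11045 [346.  130.1] -1.0 red [198.9 168.6] 62.2 diff -63.2
hub 168 [0.5365 0.0531] [273 193  16  13 168]
scene C0 mark 27 [293.4 198.7] 36.7 red [149.6 340.5] -95.8 diff 132.5
scene hub mark 27 [293.4 198.7] 42.9 red [149.6 340.5] -96.0 diff 138.9
side x max() iterable argument is empty
```

```bash
sed -i 's/(h\[...,2\]>110),.088,6)/(h[...,2]>(175 if n=="wrist" else 110)),.088,6)/; s/red=max(comps(\(.*\),.055,15),key/red=max([w for w in comps(\1,.055,12) if np.hypot(*(w[1]-C0))<.1],key/' fine.py; python3 fine.py
```

```text
hub 10361 [0.5356 0.0561] [  315   133   117   115 10361]
wrist C0 mark 2154 [298.  140.9] 29.7 red [199.5 169.1] 61.5 diff -31.8
wrist hub mark 2154 [298.  140.9] 31.4 red [199.5 169.1] 62.2 diff -30.7
hub 165 [0.5363 0.053 ] [273 194  16  12 165]
scene C0 mark 27 [293.4 198.7] 36.7 red [302.7 198.2] 61.5 diff -24.8
scene hub mark 27 [293.4 198.7] 42.8 red [302.7 198.2] 63.7 diff -20.9
side x max() iterable argument is empty
```

```bash
cat > fine2.py <<'E'
from h import *
def run(n="wrist",V=175):
    c=capture(n); im=c["frame"]; h=cv2.cvtColor(im,cv2.COLOR_RGB2HSV).astype(int)
    C0=np.array([.535,.057]); vv,uu=np.mgrid[0:420,0:560]
    def pl(m,z,lo,hi,C):
        P=np.array([onz(c,u,v,z)[:2] for u,v in zip(uu[m],vv[m])]); r=np.hypot(*(P-C).T); k=(r>lo)&(r<hi); return P[k]
    lim=(vv<262) if n=="wrist" else np.ones_like(vv,bool)
    near=np.zeros_like(lim); u0,v0=proj(c,[*C0,.08]); R=260 if n=="wrist" else 40; near=(np.hypot(uu-u0,vv-v0)<R)&lim
    H=pl((h[...,0]>100)&(h[...,0]<125)&(h[...,1]>110)&near,.094,0,.029,C0)
    (x,y),r=cv2.minEnclosingCircle(H.astype(np.float32)); ctr=H.mean(0); print(n,"hub mean",ctr.round(4),"circ",round(x,4),round(y,4),round(r,4))
    for nm,C in (("C0",C0),("hub",ctr)):
        M=pl((h[...,1]<60)&(h[...,2]>V)&near,.088,.027,.041,C); Rd=pl(((h[...,0]<6)|(h[...,0]>172))&(h[...,1]>140)&near,.055,.055,.094,C)
        f=lambda P:np.degrees(np.arctan2(*(P.mean(0)-C)[::-1]))
        print(" ",nm,len(M),"mark",f(M).round(1),len(Rd),"red",f(Rd).round(1),"diff",(f(M)-f(Rd)).round(1))
if __name__=="__main__":
    for n,V in (("wrist",175),("scene",110),("side",110)):
        try: run(n,V)
        except Exception as e: print(n,"x",e)
E
python3 fine2.py
```

```text
wrist hub mean [0.5353 0.0562] circ 0.5346 0.0564 0.0239
  C0 1034 mark 36.8 1121 red 61.5 diff -24.7
  hub 1032 mark 38.2 1119 red 62.0 diff -23.8
scene hub mean [0.5364 0.0532] circ 0.5372 0.0536 0.0246
  C0 15 mark 36.4 30 red 61.5 diff -25.1
  hub 15 mark 43.4 29 red 63.8 diff -20.4
side hub mean [0.543  0.0832] circ 0.543 0.0832 0.0001
  C0 0 mark nan 23 red 62.3 diff nan
  hub 0 mark nan 9 red 57.5 diff nanfine2.py:13: RuntimeWarning: Mean of empty slice.
  f=lambda P:np.degrees(np.arctan2(*(P.mean(0)-C)[::-1]))
  ret = um.true_divide(
```

The wrist view puts the mark about 24° short of the line. I'll do 15 mm more, slowly.

>>> jog_arm:
  moves:
    - [1,-0.001,0.0015,0,0,0,0]
    - [1,-0.0015,0.0025,0,0,0,0]
    - [1,-0.0025,0.0035,0,0,0,0]
    - [1,-0.0035,0.005,0,0,0,0]
    - [1,-0.0045,0.006,0,0,0,0]
    - [1,-0.005,0.0075,0,0,0,0]
    - [1,-0.006,0.0085,0,0,0,0]
    - [1,-0.0065,0.01,0,0,0,0]
    - [1,-0.0075,0.0115,0,0,0,0]
    - [1,-0.008,0.0125,0,0,0,0]

```text
time_s: 14.02
tcp_pos: [0.5006, 0.1044, 0.0708]
ee_rot: [[0.895, -0.446, 0.0], [-0.446, -0.895, 0.0], [0.0, -0.0, -1.0]]
wrist_force: [-0.1, 4.6, 0.1]
gripper_width: 0.007
```

```bash
python3 fine2.py 2>/dev/null|head -6; python3 path.py 0.0465 0.0005 0.705 -0.0521 -0.027; python3 look.py k
```

```text
wrist hub mean [0.5353 0.0561] circ 0.5346 0.0565 0.0239
  C0 1010 mark 52.8 1001 red 61.4 diff -8.6
  hub 1012 mark 54.0 985 red 61.8 diff -7.8
scene hub mean [0.5362 0.0533] circ 0.5359 0.0541 0.0253
  C0 15 mark 54.5 31 red 61.6 diff -7.1
  hub 15 mark 59.1 30 red 63.7 diff -4.6
[[1, 0.0, 0.0005, 0, 0, 0, 0], [1, -0.0005, 0.001, 0, 0, 0, 0], [1, -0.0005, 0.0015, 0, 0, 0, 0], [1, -0.0005, 0.002, 0, 0, 0, 0], [1, -0.001, 0.0025, 0, 0, 0, 0], [1, -0.001, 0.003, 0, 0, 0, 0], [1, -0.001, 0.0035, 0, 0, 0, 0], [1, -0.0015, 0.004, 0, 0, 0, 0], [1, -0.0015, 0.0045, 0, 0, 0, 0], [1, -0.0015, 0.005, 0, 0, 0, 0]]
end s 0.71 ab -0.0536 -0.022 phi 522.3353617732672
t 14.1667 ab -0.052 -0.0269 z 0.0707 F ab z -3.1 -4.4 0.4 w 0.007 j [ 30.  21. -27.  -0. -42.  34.]
wrist 2661 mark world 32.9 ring mod360 -28.2
scene 17 mark world 54.1 ring mod360 -7.0
side mark not seen 0
```

View pics/wrist_k.png

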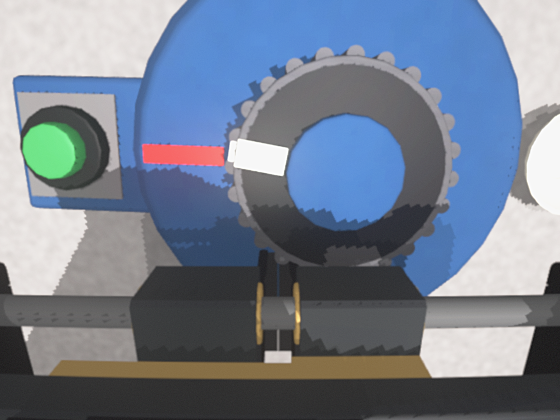

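The mark at (260,157) is now about 8° short of the line. I'll go 7 mm more.

>>> jog_arm:
  moves:
    - [1,-0.0005,0.001,0,0,0,0]
    - [1,-0.0005,0.002,0,0,0,0]
    - [1,-0.001,0.003,0,0,0,0]
    - [1,-0.001,0.004,0,0,0,0]
    - [1,-0.0015,0.005,0,0,0,0]
    - [1,-0.002,0.006,0,0,0,0]
    - [1,-0.002,0.0065,0,0,0,0]
    - [1,-0.002,0.0065,0,0,0,0]
    - [1,-0.002,0.0065,0,0,0,0]
    - [1,-0.002,0.0065,0,0,0,0]

```text
time_s: 15.15
tcp_pos: [0.4957, 0.0996, 0.0707]
ee_rot: [[0.895, -0.447, -0.001], [-0.447, -0.895, 0.0], [-0.001, 0.0, -1.0]]
wrist_force: [-2.2, 5.3, 2.4]
gripper_width: 0.009
```

```bash
python3 fine2.py 2>/dev/null|head -6;  python3 look.py l
```

```text
wrist hub mean [0.5353 0.0561] circ 0.5346 0.0564 0.0238
  C0 994 mark 62.0 1056 red 61.3 diff 0.6
  hub 993 mark 63.2 1040 red 61.8 diff 1.3
scene hub mean [0.5364 0.0532] circ 0.536 0.054 0.0252
  C0 16 mark 62.3 31 red 61.6 diff 0.6
  hub 16 mark 67.2 29 red 64.0 diff 3.1
t 15.3 ab -0.0542 -0.0206 z 0.0707 F ab z -5.2 -3.0 3.2 w 0.006 j [ 30.  20. -27.  -0. -42.  34.]
wrist 2459 mark world 36.4 ring mod360 -24.7
scene 18 mark world 63.1 ring mod360 2.0
side mark not seen 0
```

View pics/wrist_l.png

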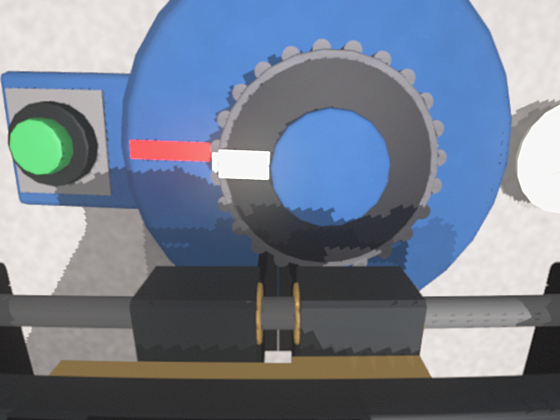

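The mark at (241,165) is in line with the red stripe at (170,151), to about 1°. I'll back off radially and then up.

>>> jog_arm:
  moves:
    - [1,-0.002,-0.0005,0,0,0,0]
    - [1,-0.006,-0.002,0,0,0,0]
    - [1,-0.012,-0.004,0,0,0,0]
    - [1,-0.02,-0.0065,0,0,0,0]
    - [1,-0.02,-0.0065,-0.02,0,0,0]
    - [1,-0.02,-0.0065,-0.05,0,0,0]
    - [1,-0.02,-0.0065,-0.08,0,0,0]
    - [1,-0.02,-0.0065,-0.08,0,0,0]
    - [1,-0.02,-0.0065,-0.08,0,0,0]
    - [1,-0.02,-0.0065,-0.08,0,0,0]

```text
time_s: 16.28
tcp_pos: [0.4801, 0.1141, 0.1501]
ee_rot: [[0.895, -0.447, -0.001], [-0.447, -0.895, -0.0], [-0.001, 0.001, -1.0]]
wrist_force: [0.3, -0.4, 0.7]
gripper_width: 0.008
```

```bash
python3 fine2.py 2>/dev/null;  python3 look.py m
```

```text
wrist hub mean [0.5351 0.0563] circ 0.5347 0.0564 0.0238
  C0 469 mark 61.2 728 red 61.1 diff 0.1
  hub 470 mark 62.0 729 red 61.5 diff 0.5
scene hub mean [0.536  0.0537] circ 0.5359 0.0541 0.0253
  C0 16 mark 62.3 31 red 61.5 diff 0.7
  hub 16 mark 66.2 31 red 63.4 diff 2.8
side hub mean [0.5331 0.0602] circ 0.5329 0.0598 0.0256
  C0 15 mark 62.6 20 red 61.8 diff 0.8
  hub 17 mark 56.8 19 red 59.3 diff -2.5
t 16.4333 ab -0.0744 -0.0264 z 0.1493 F ab z -0.1 0.2 0.4 w 0.007 j [ 32.  13. -24.  -0. -53.  31.]
wrist 1040 mark world 48.7 ring mod360 -12.4
scene 19 mark world 62.6 ring mod360 1.5
side 20 mark world 56.9 ring mod360 -4.2
```

View pics/wrist_m.png

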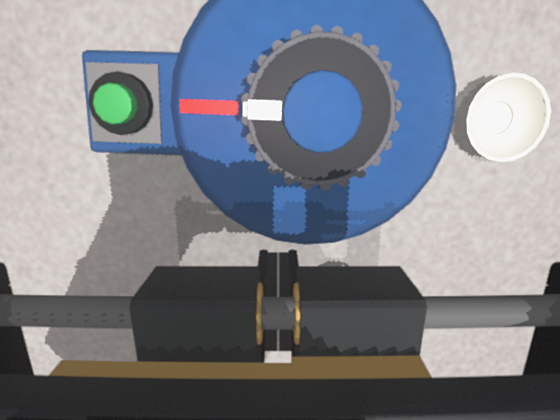

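The ring stayed put, with the mark (262,110) on the red line (209,106) to about 0.5°. The button is next: I'll move over it and descend to just above it.

>>> jog_arm:
  moves:
    - [1,0.015,-0.021,0,0,0,0]
    - [1,0.035,-0.049,0,0,0,0]
    - [1,0.055,-0.077,0,0,0,0]
    - [1,0.07,-0.099,0,0,0,0]
    - [1,0.08,-0.1127,0,0,0,0]
    - [1,0.08,-0.1127,0.02,0,0,0]
    - [1,0.08,-0.1127,0.045,0,0,0]
    - [1,0.08,-0.1127,0.065,0,0,0]
    - [1,0.08,-0.1127,0.075,0,0,0]
    - [1,0.08,-0.1127,0.08,0,0,0]

```text
time_s: 17.42
tcp_pos: [0.6019, 0.1787, 0.0681]
ee_rot: [[0.895, -0.447, -0.004], [-0.447, -0.895, -0.002], [-0.002, 0.004, -1.0]]
wrist_force: [-0.7, 0.1, -0.1]
gripper_width: 0.008
```

```bash
python3 look.py n
```

```text
t 17.4167 ab 0.0056 -0.1387 z 0.0681 F ab z -0.7 0.3 -0.1 w 0.008 j [ 31.  31. -10.  -0. -50.  32.]
wrist 1212 mark world 61.5 ring mod360 0.4
scene 19 mark world 62.6 ring mod360 1.5
side 20 mark world 56.9 ring mod360 -4.2
```

View pics/scene_n.png

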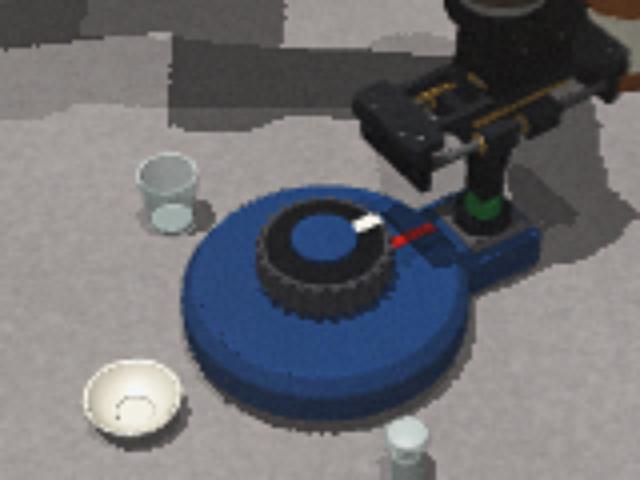

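View pics/side_n.png

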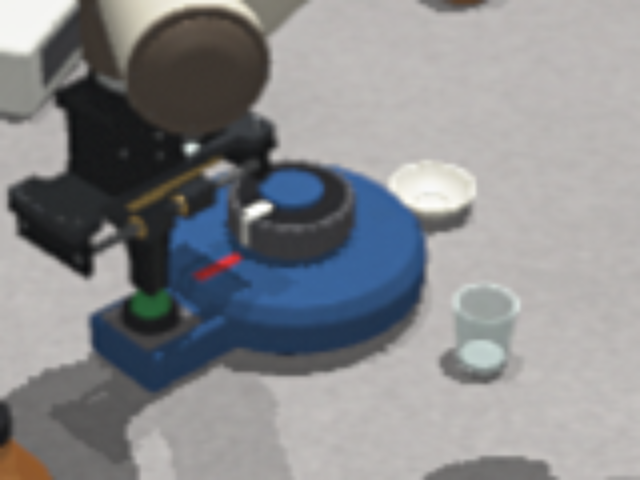

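The finger is centred over the button in both views (scene crop about (485,200), side crop about (152,295)). I'll descend slowly.

>>> jog_arm:
  moves:
    - [1,0,0,0.001,0,0,0]
    - [1,0,0,0.002,0,0,0]
    - [1,0,0,0.003,0,0,0]
    - [1,0,0,0.004,0,0,0]
    - [1,0,0,0.005,0,0,0]
    - [1,0,0,0.006,0,0,0]
    - [1,0,0,0.007,0,0,0]
    - [1,0,0,0.008,0,0,0]
    - [1,0,0,0.009,0,0,0]
    - [1,0,0,0.01,0,0,0]

```text
time_s: 18.4
tcp_pos: [0.603, 0.1793, 0.0607]
ee_rot: [[0.895, -0.446, 0.0], [-0.446, -0.895, -0.0], [0.0, 0.0, -1.0]]
wrist_force: [-1.5, 0.1, 2.4]
gripper_width: 0.006
```

>>> jog_arm:
  moves:
    - [1,0,0,0.001,0,0,0]
    - [1,0,0,0.002,0,0,0]
    - [1,0,0,0.003,0,0,0]
    - [1,0,0,0.004,0,0,0]
    - [1,0,0,0.005,0,0,0]
    - [1,0,0,0.006,0,0,0]
    - [1,0,0,0.006,0,0,0]
    - [1,0,0,0.006,0,0,0]
    - [1,0,0,0.006,0,0,0]
    - [1,0,0,0.006,0,0,0]

```text
time_s: 19.23
tcp_pos: [0.603, 0.1793, 0.0563]
ee_rot: [[0.895, -0.446, 0.001], [-0.446, -0.895, -0.0], [0.001, -0.0, -1.0]]
wrist_force: [-4.0, -0.4, 10.3]
gripper_width: 0.001
```

>>> jog_arm:
  moves:
    - [1,0,0,0.001,0,0,0]
    - [1,0,0,0.002,0,0,0]
    - [1,0,0,0.003,0,0,0]
    - [1,0,0,0.003,0,0,0]
    - [1,0,0,0.003,0,0,0]
    - [1,0,0,0.003,0,0,0]
    - [1,0,0,0.003,0,0,0]
    - [1,0,0,0.003,0,0,0]
    - [1,0,0,0.003,0,0,0]
    - [1,0,0,0.003,0,0,0]

```text
time_s: 20.07
tcp_pos: [0.6031, 0.1794, 0.0561]
ee_rot: [[0.896, -0.445, 0.002], [-0.445, -0.896, -0.0], [0.002, -0.0, -1.0]]
wrist_force: [-9.9, -0.7, 22.7]
gripper_width: 0.0
```

```bash
python3 look.py o
```

```text
t 20.0667 ab 0.0064 -0.1399 z 0.0561 F ab z -8.5 5.1 22.7 w 0.0 j [ 31.  31. -10.   0. -48.  32.]
wrist 625 mark world 56.7 ring mod360 -4.4
scene 19 mark world 62.6 ring mod360 1.5
side 19 mark world 60.6 ring mod360 -0.5
```

View pics/side_o.png

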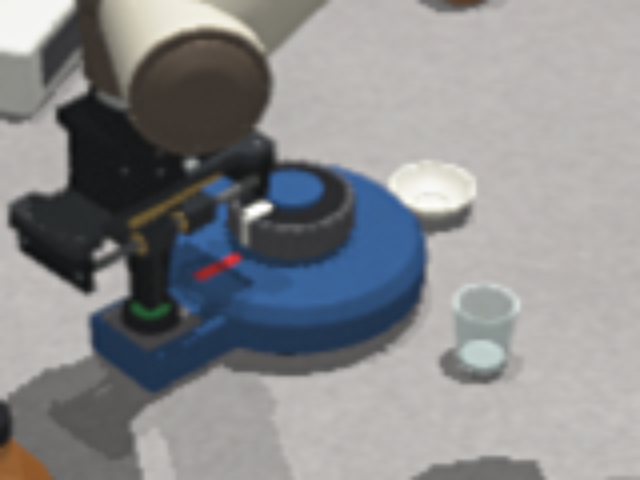

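The button is fully down: force rose from 10 to 23 N with only 0.2 mm of movement. I'll lift off.

>>> jog_arm:
  moves:
    - [1,0,0,-0.004,0,0,0]
    - [1,0,0,-0.01,0,0,0]
    - [1,0,0,-0.02,0,0,0]
    - [1,0,0,-0.04,0,0,0]
    - [1,0,0,-0.07,0,0,0]
    - [1,0,0,-0.1,0,0,0]
    - [1,0,0,-0.13,0,0,0]
    - [1,0,0,-0.15,0,0,0]
    - [1,0,0,-0.16,0,0,0]
    - [1,0,0,-0.16,0,0,0]

```text
time_s: 21.05
tcp_pos: [0.6042, 0.1799, 0.2141]
ee_rot: [[0.895, -0.446, 0.005], [-0.446, -0.895, 0.002], [0.003, -0.004, -1.0]]
wrist_force: [1.3, 0.2, 1.0]
gripper_width: 0.007
```

>>> jog_arm:
  moves:
    - [1,-0.02,0.01,0,0,0,0]
    - [1,-0.05,0.02,0,0,0,0]
    - [1,-0.08,0.03,0,0,0,0]
    - [1,-0.1,0.04,0,0,0,0]
    - [1,-0.1,0.04,0,0,0,0]
    - [1,-0.1,0.04,0,0,0,0]
    - [1,-0.1,0.04,0,0,0,0]
    - [1,-0.1,0.04,0,0,0,0]
    - [1,-0.1,0.04,0,0,0,0]
    - [1,-0.1,0.04,0,0,0,0]

```text
time_s: 21.88
tcp_pos: [0.4962, 0.1881, 0.2109]
ee_rot: [[0.894, -0.447, -0.001], [-0.447, -0.894, -0.0], [-0.0, 0.001, -1.0]]
wrist_force: [0.1, 1.1, -0.2]
gripper_width: 0.007
```

```bash
python3 fine2.py 2>/dev/null; python3 look.py p
python3 - <<'E'
from h import *
for n in ("scene","side"):
    c=capture(n); g=masks(c["frame"])["green"]; v,u=np.nonzero(g[150:290,220:400]); print(n,u.mean()+220,v.mean()+150,len(u))
E
```

```text
wrist hub mean [0.5352 0.0565] circ 0.5348 0.0566 0.0237
  C0 300 mark 60.7 444 red 60.9 diff -0.2
  hub 305 mark 61.5 447 red 61.3 diff 0.2
scene hub mean [0.5358 0.0538] circ 0.5367 0.0549 0.0252
  C0 16 mark 62.3 31 red 61.6 diff 0.6
  hub 16 mark 65.8 30 red 63.3 diff 2.5
side hub mean [0.5331 0.0602] circ 0.5329 0.0598 0.0256
  C0 15 mark 62.6 20 red 61.8 diff 0.8
  hub 17 mark 56.8 19 red 59.3 diff -2.5
t 22.0333 ab -0.0934 -0.0999 z 0.2113 F ab z -0.4 0.6 -0.6 w 0.004 j [ 38.  13. -14.  -0. -63.  25.]
wrist 566 mark world 62.4 ring mod360 1.3
scene 18 mark world 63.1 ring mod360 2.0
side 18 mark world 62.7 ring mod360 1.6
scene 320.2241379310345 190.1206896551724 58
side 257.2166666666667 244.93333333333334 60
```

View pics/scene_p.png

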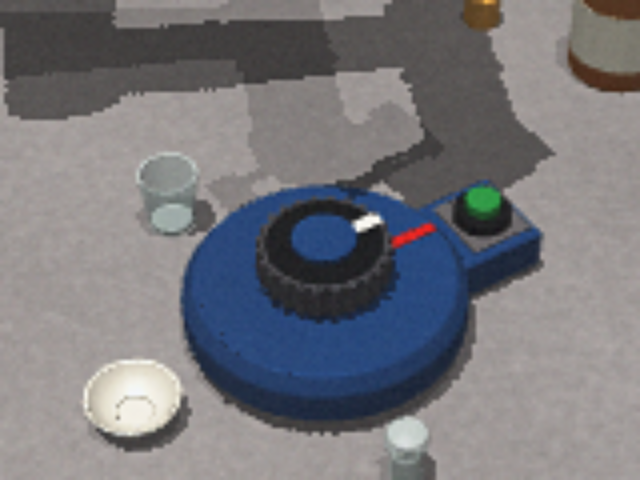

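View pics/wrist_p.png

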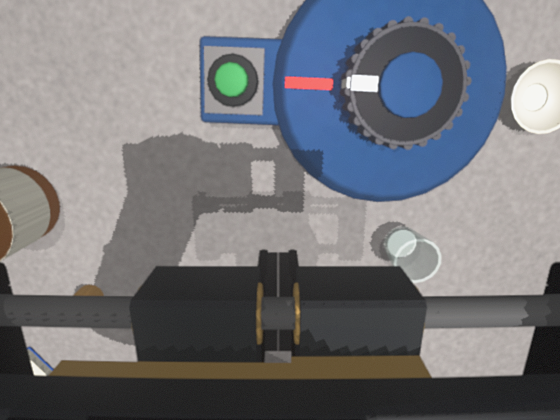

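The final view shows the mark (363,83) in line with the red stripe (308,83). The button is back at its starting pixel position (320.2,190.1), nothing else has moved, and the arm is clear.

```bash
python3 -c "
from station import *
print(finish_job())"
```

```text
the job is handed in; nothing more can be done
None
```

The shaker is freed and the start button has been pressed. The job was handed in at about 22 s, well under the 72 s limit; `finish_job()` gave no verdict.

- **Ring:** I rolled the shut fingertip anticlockwise round the knurled rim, with no more than about 7 N on the wrist at any reading. The ring went from about −110° through the red line and then two full turns further. I followed the mark after almost every step, so the turn count is sure. It was hidden in one step and was picked up again about where expected.
- **Button:** I pressed it only after the ring was set. It was right down: force rose from 10 to 23 N with only 0.2 mm of further movement. It then came back up to the same pixel position as at the start.
- **Last checks:** The mark is within about 1° of the red line in all three cameras, using the shaker centre found with the wrist camera. The scene and side pictures give +2.5° and −2.5° if their own coarser hub centres are used instead; I trust the wrist view, which reads within 0.2°. In the final scene and wrist pictures the nearby loose items I could see look unmoved. The arm is clear at 0.21 m height with no contact force.

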